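# Sweep the loose nuts into the parts tray

## Task

With the fingertips, sweep the three loose steel nuts across the bench top and in through the open front of the parts tray, until each nut lies wholly inside the tray. Only push them along: do not lift or carry any nut, and leave the jar, the spool and the can standing where they are.

Things in the scene. Friction and masses are not known exactly. Their poses are not given: they have to be found in the camera images.
- tray: dark steel tray fixed to the bench, 240 wide (y), 120 deep (x), front (-x, facing the robot) open. Side and back walls 4 thick, 26 high; sides run x -60 to 60, inner faces y = -116, 116; back's inner face x = 56. Floor 2 thick, x -60 to 60; a full-width lip slopes up to it from the bench, x -80 to -60, so parts slide in. All mm. Origin: centre of underside, on the bench; z up.
- nut1: plain steel M20 hexagon nut lying flat, 30 mm across flats, 34.6 mm across corners, 16 mm high, about 60 g, loose on the bench in front of the tray's open side. Origin: centre of its underside; z up; x points through the middle of one flat.
- nut2: plain steel M20 hexagon nut lying flat, 30 mm across flats, 34.6 mm across corners, 16 mm high, about 60 g, loose on the bench in front of the tray's open side. Origin: centre of its underside; z up; x points through the middle of one flat.
- nut3: plain steel M20 hexagon nut lying flat, 30 mm across flats, 34.6 mm across corners, 16 mm high, about 60 g, loose on the bench in front of the tray's open side. Origin: centre of its underside; z up; x points through the middle of one flat.
- jar: small amber glass jar with a black cap, 36 mm diameter, 50 mm high, about 90 g, standing loose in the row with the nuts, anywhere in that row; it must stay put. Origin: centre of its underside, z up.
- spool: grey spool standing on end, loose, flanges 52 mm diameter, 44 mm high, beside the tray; it must stay put. Origin: centre of its underside, z up.
- can: plain aluminium can, loose, 48 mm diameter, 60 mm high, standing beside the tray; it must stay put. Origin: centre of its underside, z up.
Not all that is in view belongs to the job. Leave any red look-alike of the nut1 alone.

How it is judged (in metres and radians):
At the end, for the whole second after the job is handed in: The centre of each nut lies in the tray, at least 15 mm behind the front ends of the side walls and between the walls, on the tray floor (underside below 22 mm), at rest; jar, spool and can are within 20 mm of where they started (x of nut1 in the frame of tray between -0.045 and 0.056 m and y of nut1 in the frame of tray between -0.116 and 0.116 m and height (world z) of each of nut1, nut2, nut3 below 0.022 m and linear speed of each of nut1, nut2, nut3 below 0.01 m/s and x of nut2 in the frame of tray between -0.045 and 0.056 m and y of nut2 in the frame of tray between -0.116 and 0.116 m and x of nut3 in the frame of tray between -0.045 and 0.056 m and y of nut3 in the frame of tray between -0.116 and 0.116 m and distance of each of jar, spool, can from where it was at the start of the episode below 0.02 m); the robot touches nothing.
It fails at once if a nut is lifted or carried (its underside more than 22 mm above the bench) (height (world z) of any of nut1, nut2, nut3 above 0.022 m).
It fails at once if the jar, spool or can is moved more than 20 mm (distance of any of jar, spool, can from where it was at the start of the episode above 0.02 m).
It fails at once if the jar, spool or can is tipped over (angle between any of jar, spool, can's own z axis and vertical above 0.4 rad).
It also fails if it takes over 51 s, if anything falls off the work surface, if the arm or the gripper's body presses on something with over 40 N, if the wrist force passes 120 N, or if a joint passes its speed limit or range.

## Robot

A 6-joint arm with a two-finger parallel gripper is mounted at the origin on the work surface. World frame = base frame: x ahead of the robot, y to its left, z up, the work surface at z = 0. Lengths are in mm, angles in rad, forces in N, time in s.
With the tool pointing down it reaches from about 400 to 925 mm from the base axis. Payload 12.5 kg.
Tool frame: the origin (TCP) lies midway between the tips of the shut fingers; the grasp point (between the pads) lies 19 mm behind it; z points along the fingers, y is the line along which they close (so a half turn about z gives the same grasp; the last joint's range is limited). The gripper opens to 95 mm and grips with 3 to 60 N. Pads are 20 mm wide; open, the fingers measure 119 mm over their backs; the gripper's body (75 mm by 180 mm) begins 59 mm behind the grasp point.
Start: joints at [-1.285, 0.491, 1.559, -0, 1.092, -0.106], TCP at [238.683, -577.652, 178.961] pointing down, gripper open.
Joint ranges: [-3.1, 3.1], [-0.84, 2.19], [0.05, 2.79], [-1.13, 4.28], [0.06, 2.93], [-2.69, 2.69]. Speed limits (rad/s): [2.22, 2.22, 2.79, 3.14, 3.14, 3.14].

## Interface

Orientations are given as [roll, pitch, yaw] about the fixed x, y, z axes, in that order (R = Rz(yaw) Ry(pitch) Rx(roll)).
In Python, from cell import readout, eyes, env gives the robot as it stands.
- The arm moves only by the tool move_arm, never from a script. Its argument "plan" is a list of rows, each a list of 3 entries, a list of its own where there are three numbers: the turn, a rotation vector about the tool's x, y, z in degrees, then the shift along the tool's x, y, z in m, then the gripper command: -1 is shut, 1 is fully open, values between are in proportion. In form: [[[ax, ay, az], [x, y, z], jaw], ...]. A call has 1 to 5 rows; each row is the pose to reach, as a shift and turn from the pose commanded when the call began, along the tool's axes at that moment; what a row does not reach only later rows make up. A row lasts 1/8 s, in which the tool goes at most 62.5 mm and 10.7 degrees, less where a joint would pass 70% of its speed; a pose out of reach is approached as far as the arm can. A call with a gripper value outside its range is refused whole. The fingers move at their own pace and stop on an object; the grip force is fixed at half the most. Time passes only in rows, so rows that repeat a pose let the fingers close. It gives the time, the measured TCP pose, the force, the opening and the grip force at its end, in the units of the state.
- readout.state(): the state, without advancing time (a new reading comes with each control period).
- eyes.read_camera(name): name is "side" or "top" or "wrist"; returns a dict with "img" (384x512x3 uint8, red, green, blue), "K" (3x3 intrinsics, pixels), "dist" ([k1, k2, p1, p2, k3] as OpenCV has them; the pictures are not rectified), "extrinsics" (4x4, takes a point from camera to world coordinates). Camera axes: x right, y up, looking along -z (the intrinsics and any distortion apply to the point x, -y, -z); pixel columns grow to the right and rows downward; lengths in mm; the calibration is good to about 2 mm. A picture is of the moment at which its call begins. There is no depth.
- env.job_done(): hands the job in; it is judged then, once.
Trained networks look in a picture, given as the dict that the camera call returned (one of the last four; its "shot" number tells which), for a name from the list of things; names that differ only in an ending like _2 or _b are one class to them, and where a whole thing is asked for, a point or a joint stands for the part that bears it (a point fixed in the world has none). Each returns a list of dicts, best first, with "score" (0 to 1); they miss things now and then, are a little off and sometimes report something else, mostly with a low value. They report only what shows in the picture. A call takes as long as a camera call. They do not tell look-alikes from the thing itself.
- eyes.cut_out(picture, name): "mask" (384x512 bool, what is visible of it) and "uv" ([column, row] in pixels, amid what is visible of it).
The state is a dict: "t": time; "joints": joint angles; "qvel": joint speeds; "tau": joint torques, N m; "eef_pos": TCP position; "tcp_rot": TCP orientation; "ft_force": force on the tool from outside, world axes, zero at the start; "moment": the same for the moment, N m; "opening": opening from 0.0 (shut) to 1.0 (fully open); "grip_force": force on a finger pad.
Only numpy, scipy, OpenCV 4.12 (cv2) and the standard library are available. Lean on these libraries where they do the work, as an engineer would, in place of code of your own. Each camera call takes 0.05 s, during which the arm holds its last target. There are 200 camera calls.

## Working session

There is one attempt and no reset: what is moved stays moved. The work goes in short steps, Python scripts to look and compute and a tool call to move; the robot and the scene stay as the last step left them, time stands still between calls to the robot, and variables do not carry over. Pictures are saved under pics/ and viewed, at most 10 in all, crops included, and the job is handed in when it is done.

Besides the shell and the picture viewer there is one more tool, called after "Request:" by a JSON object that holds its "name" and its "arguments". move_arm: Moves the arm, as the interface text tells. Its arguments: {"type":"object","properties":{"plan":{"type":"array","items":{"type":"array"}}},"required":["plan"]}

```bash
mkdir -p pics
cat > h.py <<'E'
import numpy as np, cv2
from cell import readout, eyes, env
def ray(p,uv,z):
    K=np.array(p["K"]);d=np.array(p["dist"],float);T=np.array(p["extrinsics"])
    n=cv2.undistortPoints(np.array([[uv]],float),K,d)[0,0]
    v=T[:3,:3]@np.array([n[0],-n[1],-1]);o=T[:3,3]
    return (o+v*(z-o[2])/v[2])[:2]
def save(p,n): cv2.imwrite("pics/"+n,p["img"][:,:,::-1])
E
python3 - <<'E'
from h import *
p=eyes.read_camera("top");save(p,"t0.png")
print(np.round(p["extrinsics"],2).tolist())
for n,z in [("nut1",16),("jar",50),("spool",44),("can",60),("tray",10)]:
    for d in eyes.cut_out(p,n):
        print(n,round(d["score"],2),np.round(d["uv"]),d["mask"].sum(),np.round(ray(p,d["uv"],z)),np.round(ray(p,d["uv"],z/2)))
q=eyes.read_camera("side");save(q,"s0.png")
s=readout.state();print(s)
E
```

```text
[[-0.02, 0.99, -0.13, 459.71], [-1.0, -0.02, 0.01, 28.39], [0.01, 0.13, 0.99, 910.18], [0.0, 0.0, 0.0, 1.0]]
nut1 0.66 [257. 214.] 54 [530.  12.] [530.  11.]
nut1 0.46 [278. 260.] 127 [430. -31.] [430. -32.]
nut1 0.41 [295. 210.] 151 [537. -72.] [538. -72.]
spool 0.66 [309. 135.] 528 [ 694. -104.] [ 700. -108.]
can 0.73 [142. 162.] 515 [639. 248.] [645. 255.]
tray 0.63 [229. 159.] 7100 [653.  71.] [654.  71.]
{'t': 0.35, 'joints': array([-1.28460058e+00,  4.91075856e-01,  1.55903693e+00, -3.05002884e-05,
        1.09167326e+00, -1.05588728e-01]), 'qvel': array([-0.00037102, -0.00197976,  0.0008459 , -0.00177119,  0.0002436 ,
        0.00026457]), 'tau': array([ 6.35848064e-04, -6.11888409e+01, -2.58118880e+01,  6.91943779e-02,
        4.56225697e-02, -4.14369629e-05]), 'eef_pos': array([ 238.65508308, -577.58875451,  178.80442916]), 'tcp_rot': array([-3.14139748e+00,  6.53005416e-06,  3.91798542e-01]), 'ft_force': array([-0.61804237,  0.55381759, -0.43816723]), 'moment': array([0.03860566, 0.01931411, 0.06621599]), 'grip_force': 0.0, 'opening': 0.9974589008964517}
```

View pics/t0.png

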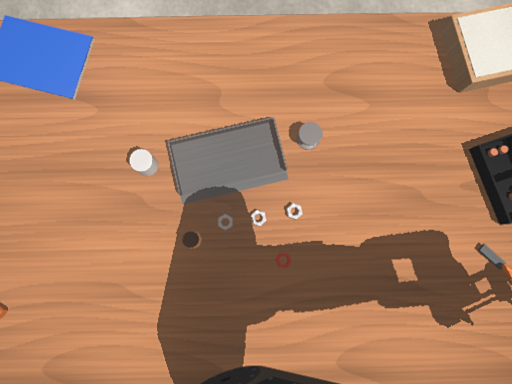

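View pics/s0.png

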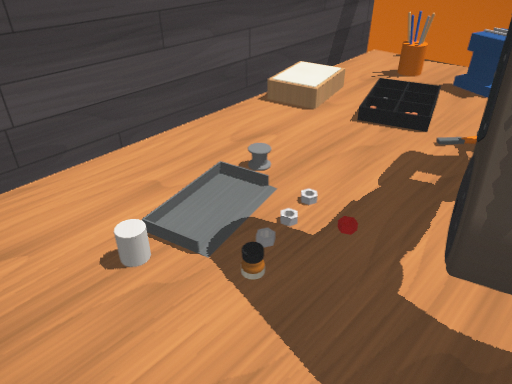

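The top view shows the nuts at about (225,222), (259,217) and (294,211). The jar is at (191,240), the red look-alike at (283,260), the can at (142,162) and the spool at (309,134). The tray's corners are near (166,140), (273,119), (287,177) and (181,199). The side view agrees, and the front of the row is clear.

Run:
```python
from h import *
p=eyes.read_camera("top")
I=cv2.resize(p["img"][105:275,120:330],None,fx=3.8,fy=3.5,interpolation=cv2.INTER_CUBIC)
I=np.clip(I.astype(float)*1.6,0,255).astype(np.uint8)
cv2.imwrite("pics/t1.png",I[:,:,::-1])
for n,uv,z in [("nutA",(225,222),16),("nutB",(259,217.5),16),("nutC",(294,211),16),("jar",(191,239.5),50),("red",(283,260),8),("BL",(166,140),26),("BR",(273,119),26),("FR",(287,178),0),("FL",(182,199),0),("spool",(309,132),44),("can",(141,160),60)]: print(n,np.round(ray(p,uv,z)))
```

```text
nutA [514.  80.]
nutB [522.   7.]
nutC [534. -68.]
jar [478. 149.]
red [430. -42.]
BL [694. 205.]
BR [737. -28.]
FR [609. -57.]
FL [567. 175.]
spool [ 701. -104.]
can [644. 250.]
```

View pics/t1.png

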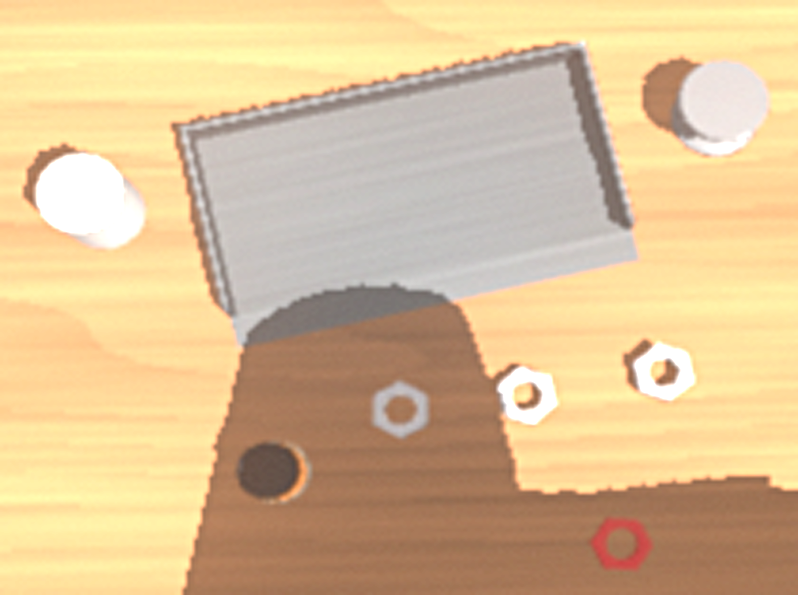

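Request:
{"name": "move_arm", "arguments": {"plan": [[[0,0,-4.5],[0.06,-0.05,0],-0.58],[[0,0,-4.5],[0.11,-0.09,0.01],-0.58],[[0,0,-4.5],[0.155,-0.13,0.02],-0.58],[[0,0,-4.5],[0.2,-0.17,0.03],-0.58],[[0,0,-4.5],[0.245,-0.208,0.035],-0.58]]}}

```text
t: 1.02
eef_pos: [381.0, -300.2, 144.9]
tcp_rot: [3.141, -0.0, 0.47]
ft_force: [0.2, -1.1, 0.1]
opening: 0.531
grip_force: 0.0
```

Request:
{"name": "move_arm", "arguments": {"plan": [[[0,0,0],[0.046,-0.033,0.006],-0.58],[[0,0,0],[0.092,-0.066,0.012],-0.58],[[0,0,0],[0.138,-0.099,0.018],-0.58],[[0,0,0],[0.184,-0.131,0.024],-0.58],[[0,0,0],[0.184,-0.131,0.024],-0.58]]}}

```text
t: 1.65
eef_pos: [486.2, -98.9, 120.7]
tcp_rot: [-3.141, 0.0, 0.475]
ft_force: [0.3, -0.2, -0.1]
opening: 0.209
grip_force: 0.0
```

Run:
```python
from h import *
p=eyes.read_camera("wrist");save(p,"w0.png");s=readout.state()
print(s["t"],s["eef_pos"],s["tcp_rot"],s["opening"])
for n,z in [("nut1",16),("jar",50)]:
    for d in eyes.cut_out(p,n):
        ys,xs=np.nonzero(d["mask"]);print(n,round(d["score"],2),np.round(d["uv"]),d["mask"].sum(),np.round(ray(p,((xs.min()+xs.max())/2,(ys.min()+ys.max())/2),z*.8)))
```

```text
1.7 [ 485.55782877 -100.37667167  120.9103173 ] [-3.14153520e+00  2.64591906e-04  4.73664783e-01] 0.21094355469027387
nut1 0.85 [178. 213.] 683 [431. -42.]
nut1 0.76 [168. 102.] 698 [523.   8.]
nut1 0.74 [257. 138.] 599 [535. -69.]
nut1 0.73 [100.  77.] 902 [516.  79.]
jar 0.9 [23. 80.] 1747 [485. 135.]
```

View pics/w0.png

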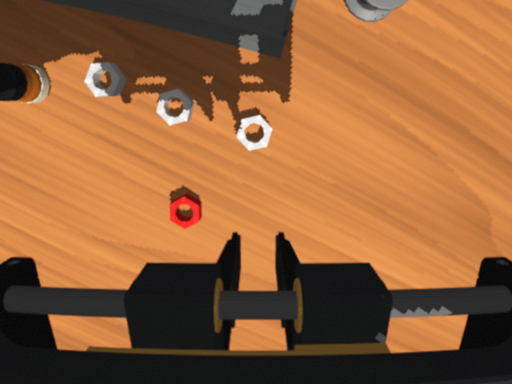

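The wrist view shows the three nuts at (104,78), (175,107) and (254,132). The red one is at (185,211) and the jar is at the left edge. Nut positions match the top camera, so I lower behind the right-hand nut.

Request:
{"name": "move_arm", "arguments": {"plan": [[[0,0,0],[0.004,-0.006,0.05],-0.58],[[0,0,0],[0.008,-0.006,0.09],-0.58],[[0,0,0],[0.01,-0.006,0.115],-0.58],[[0,0,0],[0.01,-0.006,0.115],-0.58],[[0,0,0],[0.022,-0.006,0.115],-0.58]]}}

```text
t: 2.42
eef_pos: [502.3, -87.4, 7.1]
tcp_rot: [3.141, -0.0, 0.468]
ft_force: [-0.6, 0.3, 0.9]
opening: 0.21
grip_force: 0.0
```

Request:
{"name": "move_arm", "arguments": {"plan": [[[0,0,0],[0.015,0,0],-0.58],[[0,0,0],[0.03,0,0],-0.58],[[0,0,0],[0.046,0,0],-0.58],[[0,0,0],[0.062,0,0],-0.58],[[0,0,0],[0.078,0,0],-0.58]]}}

```text
t: 3.05
eef_pos: [572.6, -50.5, 6.0]
tcp_rot: [3.142, 0.0, 0.471]
ft_force: [-1.1, 0.3, -0.4]
opening: 0.21
grip_force: 0.0
```

Run:
```python
from h import *
p=eyes.read_camera("wrist");save(p,"w1.png");s=readout.state()
print(s["t"],s["eef_pos"],s["tcp_rot"],s["ft_force"])
```

```text
3.1 [574.21702232 -49.96574403   6.10864049] [ 3.14073873e+00 -1.17189074e-03  4.70962879e-01] [-0.06523337  0.30033263 -0.67230242]
```

View pics/w1.png

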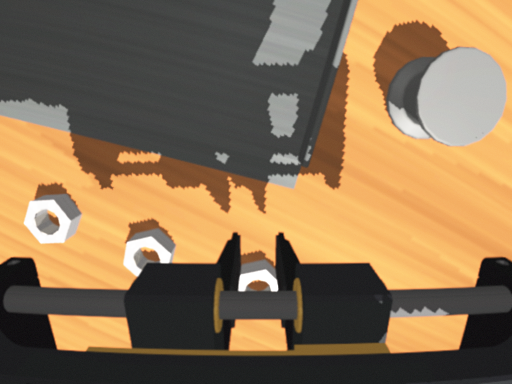

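The wrist view shows the nut at (258,280), seemingly behind the fingertips at (237,235) and (280,235). I'll check this by projection and from the top.

Run:
```python
from h import *
p=eyes.read_camera("wrist");s=readout.state()
T=np.array(p["extrinsics"]);print(np.round(T,2).tolist())
def proj(X):
    c=T[:3,:3].T@(np.array(X,float)-T[:3,3]);return cv2.projectPoints(np.array([[c[0],-c[1],-c[2]]]),np.zeros(3),np.zeros(3),np.array(p["K"]),np.array(p["dist"],float))[0].ravel()
print("tcp",proj(s["eef_pos"]),"old nut",proj((534.5,-68.5,16)),"pushed",proj((595,-39,16)))
print(ray(p,(258,280),14))
p=eyes.read_camera("top")
for d in eyes.cut_out(p,"nut1"):print(d["score"],d["uv"],d["mask"].sum(),ray(p,d["uv"],14))
save({"img":cv2.resize(p["img"][130:280,170:330],None,fx=4,fy=4)},"t2.png")
```

```text
[[0.45, 0.86, 0.25, 644.91], [-0.89, 0.43, 0.13, -12.8], [0.0, -0.28, 0.96, 211.84], [0.0, 0.0, 0.0, 1.0]]
tcp [258.85764213 230.21253902] old nut [257.00966522 292.47728392] pushed [258.6312748 199.6166335]
[542.58522188 -65.17201071]
0.42 [230.3, 223.8] 98 [509.93212683  69.18200578]
```

View pics/t2.png

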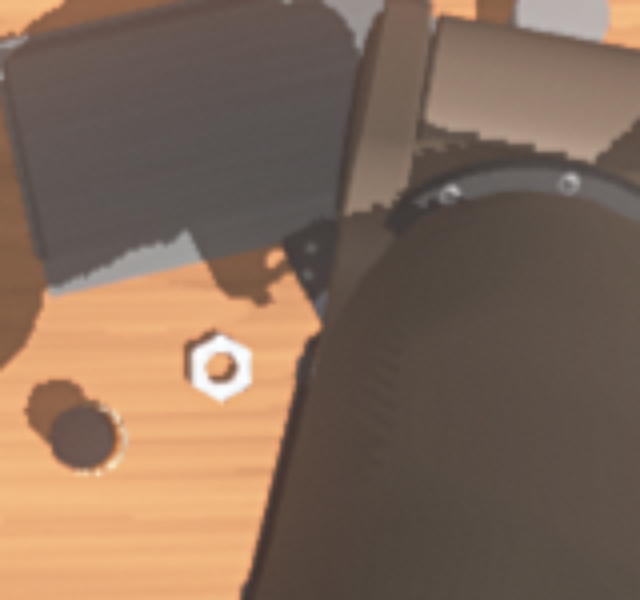

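The top view shows nut A unmoved at (225,222), and the gripper hides the rest. Nut C seems to have stayed behind the fingers, so I'll raise the arm and look.

Request:
{"name": "move_arm", "arguments": {"plan": [[[0,0,0],[0,0,-0.05],-0.58],[[0,0,0],[0,0,-0.09],-0.58],[[0,0,0],[-0.05,0,-0.11],-0.58],[[0,0,0],[-0.1,0,-0.115],-0.58],[[0,0,0],[-0.1,0,-0.115],-0.58]]}}

```text
t: 3.88
eef_pos: [479.8, -97.4, 121.8]
tcp_rot: [-3.142, 0.0, 0.468]
ft_force: [0.1, 0.0, -0.0]
opening: 0.208
grip_force: 0.0
```

Run:
```python
from h import *
p=eyes.read_camera("wrist");save(p,"w2.png");s=readout.state()
print(s["t"],s["eef_pos"],s["tcp_rot"],s["ft_force"])
for d in eyes.cut_out(p,"nut1"):
        ys,xs=np.nonzero(d["mask"]);print(round(d["score"],2),np.round(d["uv"]),d["mask"].sum(),np.round(ray(p,((xs.min()+xs.max())/2,(ys.min()+ys.max())/2),13)))
```

```text
3.925 [481.49783553 -97.13774412 121.64228361] [ 3.14108475e+00 -3.58354754e-04  4.68261170e-01] [-0.00946725 -0.22193347 -0.80687504]
0.85 [172. 101.] 798 [522.   9.]
0.81 [104.  71.] 919 [516.  79.]
0.8 [183. 208.] 710 [431. -42.]
0.72 [260. 133.] 617 [535. -68.]
```

View pics/w2.png

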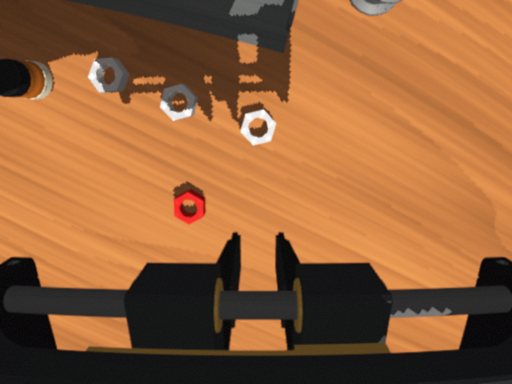

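The wrist view shows nut C at (258,127), exactly where it was, so the tips straddled or cleared it. I'll narrow the gap, go lower and try again.

Request:
{"name": "move_arm", "arguments": {"plan": [[[0,0,0],[0.0,-0.002,0.05],-0.88],[[0,0,0],[0.005,-0.002,0.095],-0.88],[[0,0,0],[0.01,-0.002,0.117],-0.88],[[0,0,0],[0.01,-0.002,0.117],-0.88],[[0,0,0],[0.018,-0.002,0.117],-0.88]]}}

```text
t: 4.6
eef_pos: [498.1, -86.4, 4.6]
tcp_rot: [3.141, -0.0, 0.47]
ft_force: [0.1, -0.8, -0.1]
opening: 0.06
grip_force: 0.0
```

Request:
{"name": "move_arm", "arguments": {"plan": [[[0,0,0],[0.012,0,0],-0.88],[[0,0,0],[0.024,0,0],-0.88],[[0,0,0],[0.036,0,0],-0.88],[[0,0,0],[0.048,0,0],-0.88],[[0,0,0],[0.05,0,0],-0.88]]}}

```text
t: 5.22
eef_pos: [542.9, -63.4, 4.0]
tcp_rot: [3.141, -0.0, 0.471]
ft_force: [0.2, -0.4, 0.4]
opening: 0.061
grip_force: 0.0
```

Run:
```python
from h import *
p=eyes.read_camera("wrist");save(p,"w3.png");s=readout.state()
print(s["t"],s["eef_pos"],s["tcp_rot"],s["ft_force"])
for d in eyes.cut_out(p,"nut1"):
        ys,xs=np.nonzero(d["mask"]);print(round(d["score"],2),np.round(d["uv"]),d["mask"].sum(),np.round(ray(p,((xs.min()+xs.max())/2,(ys.min()+ys.max())/2),13)))
```

```text
5.275 [542.58747958 -63.50254385   3.97712413] [ 3.1414804e+00 -2.2052694e-06  4.7082820e-01] [0.02281182 0.29409431 0.90737134]
0.89 [141. 214.] 1835 [524.   9.]
0.82 [ 43. 170.] 2227 [517.  79.]
0.68 [257. 232.] 795 [537. -69.]
0.53 [149. 336.] 226 [432. -29.]
```

View pics/w3.png

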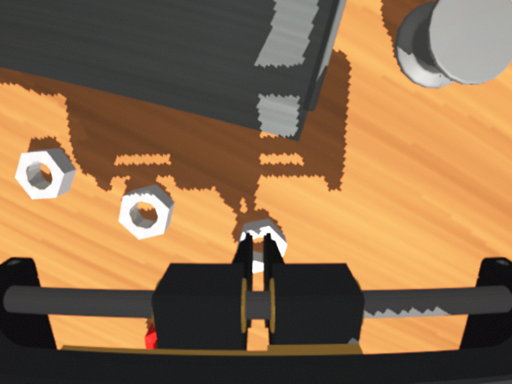

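The fingertips at (247,238) are drawn over nut C at (262,240), and their shadow lies well away from them. The real tips sit higher than the reported TCP, so I'll back off and feel downward for the bench.

Request:
{"name": "move_arm", "arguments": {"plan": [[[0,0,0],[-0.03,0,-0.002],-0.88],[[0,0,0],[-0.055,0,-0.002],-0.88],[[0,0,0],[-0.055,0,0.002],-0.88],[[0,0,0],[-0.055,0,0.004],-0.88],[[0,0,0],[-0.055,0,0.006],-0.88]]}}

```text
t: 5.95
eef_pos: [493.8, -88.6, -2.2]
tcp_rot: [3.141, -0.0, 0.471]
ft_force: [-0.5, -0.2, -0.7]
opening: 0.062
grip_force: 0.0
```

Request:
{"name": "move_arm", "arguments": {"plan": [[[0,0,0],[0,0,0.002],-0.88],[[0,0,0],[0,0,0.004],-0.88],[[0,0,0],[0,0,0.004],-0.88]]}}

```text
t: 6.32
eef_pos: [493.2, -88.7, -6.1]
tcp_rot: [-3.142, 0.0, 0.471]
ft_force: [1.0, -0.3, -0.1]
opening: 0.058
grip_force: 0.0
```

Request:
{"name": "move_arm", "arguments": {"plan": [[[0,0,0],[0,0,0.002],-0.88],[[0,0,0],[0,0,0.004],-0.88],[[0,0,0],[0,0,0.004],-0.88]]}}

```text
t: 6.7
eef_pos: [493.1, -88.8, -10.1]
tcp_rot: [-3.141, 0.0, 0.47]
ft_force: [0.6, -0.5, -0.3]
opening: 0.063
grip_force: 0.0
```

Request:
{"name": "move_arm", "arguments": {"plan": [[[0,0,0],[0,0,0.002],-0.88],[[0,0,0],[0,0,0.003],-0.88],[[0,0,0],[0,0,0.003],-0.88]]}}

```text
t: 7.08
eef_pos: [493.1, -88.7, -13.0]
tcp_rot: [3.142, 0.0, 0.47]
ft_force: [-0.0, -0.4, -1.1]
opening: 0.059
grip_force: 0.0
```

Request:
{"name": "move_arm", "arguments": {"plan": [[[0,0,0],[0,0,0.001],-0.88],[[0,0,0],[0,0,0.002],-0.88],[[0,0,0],[0,0,0.002],-0.88]]}}

```text
t: 7.45
eef_pos: [493.1, -88.8, -15.0]
tcp_rot: [3.142, 0.0, 0.47]
ft_force: [-1.3, 0.5, 0.1]
opening: 0.057
grip_force: 0.0
```

Run:
```python
from h import *
p=eyes.read_camera("wrist");I=p["img"][150:330,160:360];I=cv2.resize(I,None,fx=3,fy=3);save({"img":I},"w4.png")
T=np.array(p["extrinsics"]);s=readout.state();print(s["eef_pos"],s["ft_force"])
def proj(X):
    c=T[:3,:3].T@(np.array(X,float)-T[:3,3]);return cv2.projectPoints(np.array([[c[0],-c[1],-c[2]]]),np.zeros(3),np.zeros(3),np.array(p["K"]),np.array(p["dist"],float))[0].ravel()
for h in (0,10,15,20,25):
  for f in (0,10): print(h,f,proj(s["eef_pos"]+[.89*f,.455*f,h]))
```

```text
[493.14433285 -88.75825636 -14.98064524] [-0.5448727   0.78341599  0.47428237]
0 0 [259.14254768 228.66410302]
0 10 [259.10840712 214.80612254]
10 0 [259.20951213 234.23394098]
10 10 [259.17495232 219.82037324]
15 0 [259.2452878  237.21174337]
15 10 [259.21055209 222.50456221]
20 0 [259.2827329  240.33009365]
20 10 [259.24784952 225.3180348 ]
25 0 [259.32196493 243.59900886]
25 10 [259.28696732 228.27023576]
```

View pics/w4.png

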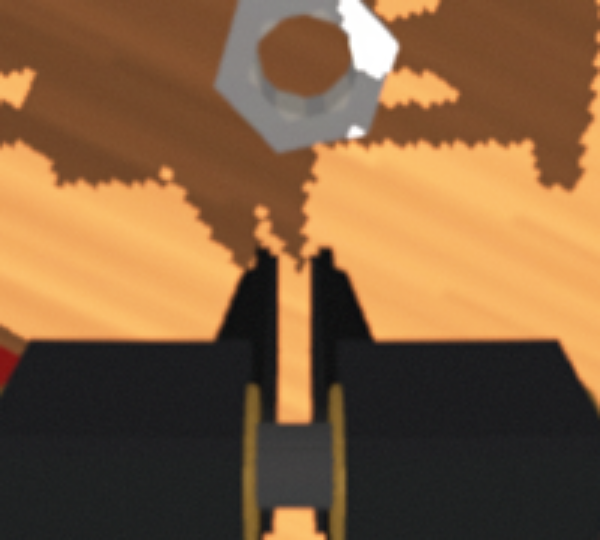

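The crop shows the fingertips at about (265,250) and (325,250) in crop pixels, with their shadows nearly meeting them. They are close above the bench, so I'll keep feeling downward.

Request:
{"name": "move_arm", "arguments": {"plan": [[[0,0,0],[0,0,0.001],-0.88],[[0,0,0],[0,0,0.002],-0.88]]}}

```text
t: 7.75
eef_pos: [493.2, -88.8, -17.0]
tcp_rot: [3.141, 0.0, 0.47]
ft_force: [-0.3, -0.9, 0.2]
opening: 0.06
grip_force: 0.0
```

Request:
{"name": "move_arm", "arguments": {"plan": [[[0,0,0],[0,0,0.001],-0.88],[[0,0,0],[0,0,0.0015],-0.88]]}}

```text
t: 8.0
eef_pos: [493.2, -88.7, -18.5]
tcp_rot: [3.142, 0.0, 0.47]
ft_force: [-0.1, 0.8, -0.0]
opening: 0.06
grip_force: 0.0
```

Request:
{"name": "move_arm", "arguments": {"plan": [[[0,0,0],[0,0,0.001],-0.88],[[0,0,0],[0,0,0.0015],-0.88]]}}

```text
t: 8.25
eef_pos: [493.1, -88.8, -20.0]
tcp_rot: [3.142, 0.0, 0.47]
ft_force: [-0.8, 0.2, 0.6]
opening: 0.058
grip_force: 0.0
```

Request:
{"name": "move_arm", "arguments": {"plan": [[[0,0,0],[0,0,0.001],-0.88],[[0,0,0],[0,0,0.0015],-0.88]]}}

```text
t: 8.5
eef_pos: [493.1, -88.7, -21.5]
tcp_rot: [3.142, 0.0, 0.47]
ft_force: [0.3, 0.4, 0.4]
opening: 0.063
grip_force: 0.0
```

Request:
{"name": "move_arm", "arguments": {"plan": [[[0,0,0],[0.012,0,0],-0.88],[[0,0,0],[0.024,0,0],-0.88],[[0,0,0],[0.034,0,0],-0.88],[[0,0,0],[0.044,0,0],-0.88],[[0,0,0],[0.044,0,0],-0.88]]}}

```text
t: 9.12
eef_pos: [533.0, -68.4, -21.5]
tcp_rot: [3.141, -0.0, 0.471]
ft_force: [-0.4, 0.3, 0.0]
opening: 0.058
grip_force: 0.0
```

```bash
cat > n.py <<'E'
from h import *
p=eyes.read_camera("wrist");s=readout.state()
print(round(s["t"],2),np.round(s["eef_pos"],1),np.round(s["tcp_rot"],3),np.round(s["ft_force"],1))
c,sn=.979,.204
for d in eyes.cut_out(p,"nut1"):
        ys,xs=np.nonzero(d["mask"]);w=ray(p,((xs.min()+xs.max())/2,(ys.min()+ys.max())/2),13);e=w-[659,75]
        print(round(d["score"],2),np.round(d["uv"]),d["mask"].sum(),np.round(w),"tray",np.round([c*e[0]+sn*e[1],-sn*e[0]+c*e[1]]))
E
python3 n.py
```

```text
9.18 [532.5 -68.6 -21.6] [3.142 0.    0.471] [-0.1 -0.6  0.1]
0.85 [145. 339.] 382 [442. -30.] tray [-234.  -59.]
0.83 [123. 206.] 2589 [524.   8.] tray [-146.  -38.]
0.73 [ 23. 164.] 2254 [519.  73.] tray [-137.   27.]
0.72 [257. 214.] 2249 [560. -57.] tray [-124. -109.]
0.28 [201.  41.] 29498 [605.  16.] tray [-65. -46.]
```

Nut C now moves with the fingers, so I'll push on into the tray and rise slightly over the lip.

Request:
{"name": "move_arm", "arguments": {"plan": [[[0,0,0],[0.013,0,0],-0.88],[[0,0,0],[0.027,0,0],-0.88],[[0,0,0],[0.041,0,0],-0.88],[[0,0,0],[0.055,0,-0.0015],-0.88],[[0,0,0],[0.065,0,-0.0025],-0.88]]}}

```text
t: 9.85
eef_pos: [591.3, -38.8, -18.9]
tcp_rot: [3.141, -0.0, 0.471]
ft_force: [0.2, 0.9, -1.0]
opening: 0.062
grip_force: 0.1
```

```bash
python3 n.py
```

```text
9.9 [592.1 -38.6 -18.7] [ 3.141e+00 -1.000e-03  4.710e-01] [-0.1 -0.2  0.2]
0.97 [ 49. 255.] 1704 [521.  78.] tray [-135.   31.]
0.83 [256. 215.] 2271 [616. -28.] tray [-63. -92.]
0.81 [140. 286.] 691 [524.  11.] tray [-145.  -35.]
```

Request:
{"name": "move_arm", "arguments": {"plan": [[[0,0,0],[0.013,0,0],-0.88],[[0,0,0],[0.027,0,0],-0.88],[[0,0,0],[0.041,0,0],-0.88],[[0,0,0],[0.055,0,0],-0.88],[[0,0,0],[0.065,0,0],-0.88]]}}

```text
t: 10.58
eef_pos: [647.6, -10.4, -17.6]
tcp_rot: [-3.141, 0.002, 0.47]
ft_force: [-11.4, -4.7, 18.4]
opening: 0.06
grip_force: 9.1
```

```bash
python3 n.py
```

```text
10.62 [648.7  -9.9 -17.5] [3.141e+00 1.000e-03 4.700e-01] [-7.1 -1.9 14.7]
0.98 [ 68. 330.] 858 [531.  77.] tray [-125.   28.]
0.79 [256. 211.] 1890 [663.  -5.] tray [-12. -79.]
```

Request:
{"name": "move_arm", "arguments": {"plan": [[[0,0,0],[0,0,-0.002],-0.88],[[0,0,0],[-0.005,0,-0.003],-0.88],[[0,0,0],[-0.015,0,-0.003],-0.88],[[0,0,0],[-0.025,0,-0.003],-0.88]]}}

```text
t: 11.18
eef_pos: [625.0, -21.6, -16.2]
tcp_rot: [-3.141, 0.001, 0.47]
ft_force: [0.3, -0.2, 0.0]
opening: 0.06
grip_force: 0.0
```

```bash
python3 n.py
```

```text
11.22 [624.  -22.  -16.2] [-3.141e+00  1.000e-03  4.700e-01] [-0.3  0.2  0.2]
0.94 [144. 335.] 635 [531.  19.] tray [-137.  -29.]
0.88 [ 63. 319.] 479 [523.  74.] tray [-133.   27.]
0.72 [258. 189.] 2089 [663.  -6.] tray [-13. -80.]
```

Nut C lies in the tray at about (-13,-80), but the tips began riding over its top. The real tips are therefore about 35 mm above the reported TCP, and I'll work at z of about -28. Nut B is next.

Request:
{"name": "move_arm", "arguments": {"plan": [[[0,0,0],[-0.01,0,-0.045],-0.88],[[0,0,0],[-0.05,-0.03,-0.045],-0.88],[[0,0,0],[-0.09,-0.06,-0.045],-0.88],[[0,0,0],[-0.122,-0.073,-0.045],-0.88],[[0,0,0],[-0.122,-0.073,-0.03],-0.88]]}}

```text
t: 11.9
eef_pos: [483.1, -11.5, 14.8]
tcp_rot: [3.141, -0.001, 0.47]
ft_force: [0.9, 0.5, -0.1]
opening: 0.062
grip_force: 0.0
```

```bash
python3 n.py
```

```text
11.95 [483.8 -11.5  12.7] [-3.142  0.     0.47 ] [ 0.2  0.6 -1.5]
0.66 [145. 125.] 1862 [515.  81.] tray [-140.   35.]
0.63 [256. 171.] 1530 [522.  10.] tray [-148.  -36.]
0.57 [255. 287.] 197 [431. -37.] tray [-246.  -63.]
```

Request:
{"name": "move_arm", "arguments": {"plan": [[[0,0,0],[0,-0.001,0.02],-0.88],[[0,0,0],[0,-0.001,0.034],-0.88],[[0,0,0],[0,-0.001,0.038],-0.88],[[0,0,0],[0,-0.001,0.04],-0.88]]}}

```text
t: 12.5
eef_pos: [484.0, -10.6, -26.1]
tcp_rot: [3.142, 0.0, 0.47]
ft_force: [-0.8, 1.0, -0.2]
opening: 0.059
grip_force: 0.0
```

Request:
{"name": "move_arm", "arguments": {"plan": [[[0,0,0],[0.012,0,0.002],-0.88],[[0,0,0],[0.026,0,0.002],-0.88],[[0,0,0],[0.04,0,0.002],-0.88],[[0,0,0],[0.054,0,0.002],-0.88],[[0,0,0],[0.068,0,0.002],-0.88]]}}

```text
t: 13.12
eef_pos: [545.2, 20.8, -27.9]
tcp_rot: [3.141, -0.0, 0.471]
ft_force: [-1.8, -0.4, 1.6]
opening: 0.061
grip_force: 0.6
```

```bash
python3 n.py
```

```text
13.18 [546.8  21.2 -27.8] [ 3.141e+00 -2.000e-03  4.710e-01] [1.4 1.4 0.8]
0.88 [261. 217.] 2326 [571.  31.] tray [-95. -25.]
0.81 [419.  80.] 3483 [663.  -4.] tray [-12. -78.]
0.69 [141. 253.] 2527 [518.  81.] tray [-137.   34.]
```

Request:
{"name": "move_arm", "arguments": {"plan": [[[0,0,0],[0.012,0.001,0],-0.88],[[0,0,0],[0.024,0.001,-0.001],-0.88],[[0,0,0],[0.036,0.001,-0.002],-0.88],[[0,0,0],[0.048,0.001,-0.003],-0.88],[[0,0,0],[0.055,0.001,-0.003],-0.88]]}}

```text
t: 13.85
eef_pos: [594.5, 44.7, -24.9]
tcp_rot: [3.141, -0.0, 0.471]
ft_force: [-0.5, -0.2, 0.6]
opening: 0.058
grip_force: 0.5
```

```bash
python3 n.py
```

```text
13.9 [595.   44.9 -24.9] [ 3.141e+00 -1.000e-03  4.710e-01] [-0.1 -0.4  0.3]
0.93 [265. 216.] 2312 [620.  54.] tray [-42. -12.]
0.92 [401. 187.] 2848 [663.  -5.] tray [-13. -79.]
0.79 [140. 332.] 798 [510.  87.] tray [-144.   42.]
0.45 [ 61. 323.] 347 [485. 137.] tray [-157.   96.]
```

Request:
{"name": "move_arm", "arguments": {"plan": [[[0,0,0],[0.011,0.002,0],-0.88],[[0,0,0],[0.022,0.004,0],-0.88],[[0,0,0],[0.032,0.004,0],-0.88],[[0,0,0],[0.04,0.004,0],-0.88],[[0,0,0],[0.025,0.004,-0.002],-0.88]]}}

```text
t: 14.58
eef_pos: [618.3, 52.4, -23.2]
tcp_rot: [3.141, -0.001, 0.471]
ft_force: [-0.0, -0.0, 0.7]
opening: 0.061
grip_force: 0.0
```

```bash
python3 n.py
```

```text
14.62 [615.6  51.4 -23.1] [-3.141e+00  2.000e-03  4.710e-01] [ 0.  -1.6 -0.6]
0.91 [146. 339.] 435 [529.  91.] tray [-124.   42.]
0.65 [ 60. 336.] 269 [501. 142.] tray [-141.   98.]
0.63 [265. 191.] 2124 [658.  69.] tray [-2. -5.]
0.61 [386. 230.] 2606 [663.  -4.] tray [-12. -78.]
```

Nut B lies at (-2,-5) in the tray. For nut A, I'll turn the gripper about a quarter so its body runs along the push and clears the jar.

Request:
{"name": "move_arm", "arguments": {"plan": [[[0,0,-6],[-0.01,0,-0.04],-1],[[0,0,-16],[-0.04,-0.02,-0.065],-1],[[0,0,-26],[-0.075,-0.04,-0.065],-1],[[0,0,-36],[-0.1,-0.06,-0.065],-1],[[0,0,-46],[-0.121,-0.082,-0.065],-1]]}}

```text
t: 15.3
eef_pos: [471.4, 70.2, 42.4]
tcp_rot: [3.141, -0.0, 1.278]
ft_force: [1.4, 0.8, 0.3]
opening: 0.002
grip_force: 0.0
```

Request:
{"name": "move_arm", "arguments": {"plan": [[[0,0,-10],[0,0,0],-1],[[0,0,-20],[0,0,0],-1],[[0,0,-31],[0,0,0],-1],[[0,0,-31],[0,0,0],-1]]}}

```text
t: 15.8
eef_pos: [472.6, 70.2, 42.2]
tcp_rot: [3.141, 0.0, 1.813]
ft_force: [0.3, 0.7, 0.3]
opening: 0.006
grip_force: 0.0
```

```bash
python3 n.py
python3 - <<'E'
from h import *
p=eyes.read_camera("wrist");save(p,"w5.png")
for d in eyes.cut_out(p,"jar"):
    ys,xs=np.nonzero(d["mask"]);print(d["score"],d["uv"],xs.min(),xs.max(),ys.min(),ys.max(),ray(p,d["uv"],40))
E
```

```text
15.85 [472.7  70.1  42.2] [3.141 0.    1.81 ] [ 0.4 -0.6 -0. ]
0.97 [313. 219.] 1351 [514.  82.] tray [-141.   37.]
0.93 [435. 334.] 1187 [660.  -2.] tray [-14. -76.]
0.65 [466. 262.] 1229 [655.  70.] tray [-5. -4.]
0.79 [298.1, 112.9] 267 324 84 139 [479.03030851 151.32657367]
```

View pics/w5.png

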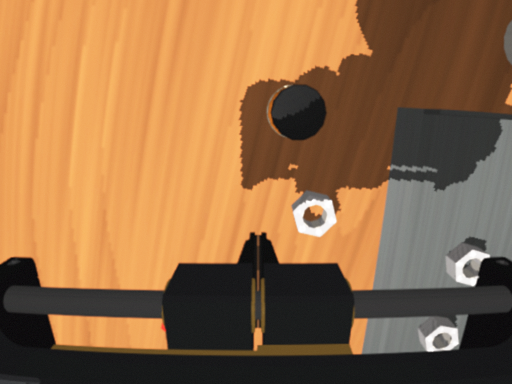

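Nut A is at (314,214), 43 mm ahead of the fingers. The jar's cap is at (298,112), clear to the side, and the other two nuts are in the tray. I'll lower and push.

Request:
{"name": "move_arm", "arguments": {"plan": [[[0,0,0],[0.001,0,0.035],-1],[[0,0,0],[0.001,0,0.06],-1],[[0,0,0],[0.001,0,0.07],-1],[[0,0,0],[0.001,0.01,0.07],-1],[[0,0,0],[0.001,0.022,0.07],-1]]}}

```text
t: 16.62
eef_pos: [495.4, 76.8, -27.1]
tcp_rot: [3.14, 0.0, 1.814]
ft_force: [-0.1, 0.6, -0.3]
opening: 0.003
grip_force: 0.1
```

Request:
{"name": "move_arm", "arguments": {"plan": [[[0,0,0],[0,0.011,0],-1],[[0,0,0],[0,0.022,0],-1],[[0,0,0],[0,0.032,0],-1]]}}

```text
t: 17.0
eef_pos: [525.6, 84.5, -27.7]
tcp_rot: [-3.142, 0.0, 1.814]
ft_force: [-3.6, -1.5, 3.0]
opening: 0.004
grip_force: 1.9
```

```bash
python3 n.py
```

```text
17.05 [526.9  84.7 -27.7] [3.14  0.    1.814] [-0.9  0.1  1.1]
0.78 [447. 325.] 1014 [655.  61.] tray [ -7. -13.]
0.58 [296. 244.] 1059 [544.  95.] tray [-108.   43.]
```

Request:
{"name": "move_arm", "arguments": {"plan": [[[0,0,0],[0.001,0.011,0],-1],[[0,0,0],[0.002,0.022,0],-1],[[0,0,0],[0.002,0.033,-0.001],-1],[[0,0,0],[0.002,0.042,-0.002],-1]]}}

```text
t: 17.6
eef_pos: [566.1, 96.6, -25.9]
tcp_rot: [3.141, 0.0, 1.814]
ft_force: [0.0, 0.1, -0.1]
opening: 0.007
grip_force: 0.3
```

```bash
python3 n.py
python3 - <<'E'
from h import *
p=eyes.read_camera("wrist")
for d in eyes.cut_out(p,"nut1"):
    ys,xs=np.nonzero(d["mask"]);print(d["uv"],xs.min(),xs.max(),ys.min(),ys.max())
    for u in (xs.min(),xs.max()): print(ray(p,(u,ys[xs==u].mean()),13))
E
```

```text
17.65 [567.2  96.7 -25.7] [3.14  0.    1.814] [ 0.2  1.3 -0. ]
0.94 [297. 243.] 986 [585. 107.] tray [-66.  47.]
0.81 [388. 327.] 1417 [660.  62.] tray [ -1. -13.]
[388.4, 329.1] 361 415 317 350
[639.6979834   67.25183549]
[677.262467    67.57763114]
[297.6, 242.8] 271 320 229 262
[571.36888824 106.81714751]
[600.96272532 104.44299236]
[470.4, 25.7] 429 511 0 59
[616.7388222  240.17100356]
[661.81243222 248.84544514]
```

Request:
{"name": "move_arm", "arguments": {"plan": [[[0,0,0],[0.001,0.012,0],-1],[[0,0,0],[0.001,0.024,-0.001],-1],[[0,0,0],[0.001,0.036,-0.001],-1],[[0,0,0],[0.001,0.048,-0.001],-1],[[0,0,0],[0.001,0.06,-0.001],-1]]}}

```text
t: 18.42
eef_pos: [624.1, 112.0, -25.0]
tcp_rot: [-3.141, 0.0, 1.814]
ft_force: [-1.3, 0.6, -0.4]
opening: 0.001
grip_force: 0.3
```

```bash
python3 n.py
```

```text
18.48 [625.5 112.3 -24.9] [3.14  0.    1.814] [ 0.  -0.2  0.3]
0.88 [296. 243.] 1005 [643. 122.] tray [-6. 49.]
```

Nut A is in. I'll back off straight along the push, rise, and check everything.

Request:
{"name": "move_arm", "arguments": {"plan": [[[0,0,0],[0,-0.015,0],-1],[[0,0,0],[0,-0.025,-0.02],-1],[[0,0,0],[0,-0.03,-0.07],-1],[[0,0,0],[0,-0.05,-0.12],-1],[[0,0,0],[0,-0.08,-0.16],-1]]}}

```text
t: 19.15
eef_pos: [545.4, 92.4, 136.8]
tcp_rot: [3.14, 0.0, 1.814]
ft_force: [0.2, 0.3, -0.6]
opening: 0.002
grip_force: 0.0
```

Request:
{"name": "move_arm", "arguments": {"plan": [[[0,0,0],[-0.05,-0.02,0],-1],[[0,0,0],[-0.1,-0.02,0],-1],[[0,0,0],[-0.1,-0.02,0],-1],[[0,0,0],[-0.1,-0.02,0],-1]]}}

```text
t: 19.65
eef_pos: [550.0, -9.1, 134.9]
tcp_rot: [-3.141, -0.0, 1.814]
ft_force: [-0.7, 0.6, 0.5]
opening: 0.006
grip_force: 0.0
```

```bash
python3 n.py
python3 - <<'E'
from h import *
p=eyes.read_camera("wrist")
for n,z in (("jar",40),("can",50),("spool",40),("tray",5)):
  for d in eyes.cut_out(p,n): print(n,d["score"],d["uv"],ray(p,d["uv"],z))
p=eyes.read_camera("top")
for n,z in (("nut1",13),("jar",48),("can",60),("spool",44)):
  for d in eyes.cut_out(p,n): print(n,round(d["score"],2),d["uv"],ray(p,d["uv"],z))
E
```

```text
19.7 [550.   -8.6 134.9] [-3.141 -0.     1.815] [-0.2 -0.4  0.1]
0.94 [135. 191.] 765 [431. -40.] tray [-247.  -66.]
0.79 [358. 211.] 729 [662.  -5.] tray [-13. -79.]
0.72 [387.  95.] 806 [645. 112.] tray [-6. 39.]
0.66 [385. 140.] 766 [657.  69.] tray [-3. -6.]
jar 0.86 [225.5, 11.1] [484.37239356 141.73619865]
spool 0.9 [363.4, 288.0] [685.64118266 -83.04517483]
tray 0.88 [376.6, 117.4] [651.18862374  90.55718242]
tray 0.44 [362.6, 288.1] [ 702.8000338  -101.22036053]
jar 0.77 [188.8, 238.4] [479.95011804 153.35060359]
jar 0.6 [209.5, 157.5] [648.5896813  109.28356074]
spool 0.66 [310.3, 126.5] [ 712.74345473 -106.86552112]
spool 0.53 [211.8, 161.5] [640.7314663  104.87415565]
```

```bash
python3 -c "
from cell import env
print(env.job_done())"
```

```text
the job is handed in; nothing more can be done
None
```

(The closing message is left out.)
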